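# Pack the drive away and snap the tub shut

## Robot

A 6-joint arm with a two-finger parallel gripper is mounted at the origin on a cart in front of the work surface, level with it; the furniture and walls round the work are solid. World frame = base frame: x ahead of the robot, y to its left, z up, the work surface at z = 0. Lengths are in m, angles in rad, forces in N, time in s.
With the tool pointing down it reaches from about 0.4 to 0.925 m from the base axis. Payload 12.5 kg.
Tool frame: the origin (TCP) lies at the very end of the fingers, on their centre line; the grasp point (between the pads) lies 19 mm behind it (ctrl.hold_point_z is the distance from the TCP to the grasp point, in m); x points along the fingers, y is the direction in which the jaws open and shut, and the axes are right-handed (so a half turn about x gives the same grasp; the last joint's range is limited). The gripper opens to 95 mm and grips with 3 to 60 N. Pads are 20 mm wide; open, the fingers measure 119 mm over their backs; the gripper's body (75 mm by 180 mm) begins 59 mm behind the grasp point.
Start: joints at [-1.401, 0.491, 1.559, -0, 1.092, -0.106], TCP at [0.17, -0.601, 0.215] pointing down, gripper open.
Joint ranges: [-3.1, 3.1], [-0.84, 2.19], [0.05, 2.79], [-1.13, 4.28], [0.06, 2.93], [-2.69, 2.69]. Speed limits (rad/s): [2.22, 2.22, 2.79, 3.14, 3.14, 3.14].

## Interface

Orientations are given as a 3x3 rotation matrix whose columns are the frame's x, y, z axes.
In Python, from workcell import ctrl gives the robot as it stands.
- The arm moves only by the tool carry_out, never from a script. Its argument "increments" is a list of rows, each a list of 7 numbers: the shift along the tool's x, y, z in mm, then the turn, a rotation vector about the tool's x, y, z in rad, then the finger opening in mm, from 0 to 95.1. In form: [[dx, dy, dz, wx, wy, wz, grip], ...]. A call has 1 to 8 rows; each row is the pose to reach, as a shift and turn from the pose measured when the call began, along the tool's axes at that moment; what a row does not reach only later rows make up. A row lasts 1/10 s, in which the tool goes at most 50 mm and 8.59 degrees, less where a joint would pass 70% of its speed; a pose out of reach is approached as far as the arm can. A call with a gripper value outside its range is refused whole. The fingers move at their own pace and stop on an object; "force" is the grip in N (left out, the last holds). Time passes only in rows, so rows that repeat a pose let the fingers close. It gives the time, the measured TCP pose, the force and the opening at its end, in the units of the state.
- ctrl.get_obs(): the state, without advancing time (a new reading comes with each control period).
- ctrl.capture(name): name is "scene" or "side" or "wrist"; returns (picture, depth): 420x560x3 uint8, red, green, blue; 420x560 float32, m along the optical axis (not along the pixel's ray), 0 where there is no reading.
- ctrl.camera_model(name): a dict with "fx", "fy", "cx", "cy" (pixels), "rvec" (rotation vector, rad) and "tvec" (3), from world to camera coordinates, as OpenCV has them; the wrist camera has in their place "T_tool_cam" (4x4, takes a point from camera to tool coordinates, whose origin is the TCP and whose axes are the tool frame's). Camera axes: x right, y down, z forward; pixel columns grow to the right and rows downward; lengths in m; the calibration is good to about 2 mm. A picture is of the moment at which its call begins: read the wrist's pose just before it. camera_model takes no time and is no camera call.
- ctrl.sign_off(): hands the job in, once; it reports no verdict.
The state is a dict: "clock": time; "joints": joint angles; "qd": joint speeds; "tau": joint torques, N m; "tool_pos": TCP position; "orientation": TCP orientation; "contact_force": force on the tool from outside, world axes, zero at the start; "moment": the same for the moment, N m; "finger_gap": finger opening in m.
Only numpy, scipy, OpenCV 4.12 (cv2) and the standard library are available. Lean on these libraries where they do the work, as an engineer would, in place of code of your own. Each camera call takes 0.05 s, during which the arm holds its last target.

## Task

Slide the blue solid-state drive up out of its slotted holder, lower it into the open white tub (do not drop it in) and let go of it. Then lay the blue lid on the tub, between the two orange spring clips, and press both ends of the lid down until each clip has snapped over it. Keep the tub upright and about where it is, and leave the other things on the desk alone.

Things in the scene. Friction and masses are not known exactly. Their poses are not given: they have to be found in the camera images.
- drive: Loose solid-state drive: flat blue slab with a silver plate on each face, 8 mm thick (its x) x 100 mm long (its y) x 70 mm high (its z), 0.09 kg. It starts standing upright on a long edge in the middle slot of the holder. Origin: middle of that lower edge, so its top edge is at z = +70 mm in its own frame.
- holder: Fixed slotted drive holder, black base and grey fins, about 89 mm (its x) x 120 mm (its y) x 40 mm high, with three slots along its y. The middle slot is 11 mm wide, its floor 8 mm above the desk, the fins' tops 40 mm above the desk; the drive stands out 38 mm above the fins. Origin: centre of its underside, on the desk.
- tub: Loose open white storage tub, 0.5 kg, upright on the desk. Outside 136 mm (its x) x 156 mm (its y) x 92 mm high; walls and floor 3 mm thick. Origin: centre of its underside, z up. An orange spring clip, 44 mm wide, stands at the middle of each y end (outermost 93 mm from the centre, top 106.5 mm up); its nose points inward to 79 mm from the centre, 99.5 mm up.
- tub_mouth (a point): Centre of the tub's opening (130 mm in x, 150 mm in y), level with the rim, 92 mm above its underside. The lid's origin comes here, its y along the tub's y, either way round. Laid on, the lid first rests on the clip noses about 11 mm too high; pressed home, its flange lies on the rim and the noses spring over its ends. Each end needs roughly 8 to 12 N straight down.
- lid: Loose blue lid, 0.10 kg, lying right way up on the desk. Flange 136 mm (its x) x 166 mm (its y) x 3 mm; a tapered lip 14 mm deep under it fits into the tub's opening with 2 mm play all round in x and 1.5 mm in y when home, 1 mm more as it enters. Origin: centre of the flange's underside (14 mm above the desk at the start).
- lid_handle (a point): Centre of the lid's white handle bar, 26 mm above the lid's origin: 70 mm long (lid's x), 16 mm wide (lid's y), 14 mm high, on two feet; its top is 33 mm above the lid's origin, its underside 19 mm.
- lid_end_left (a point): Centre of the white press patch (46 x 22 mm) on the lid's top, 56 mm from its centre toward the lid's +y end, 3 mm above the lid's origin.
- lid_end_right (a point): Centre of the white press patch on the lid's top, 56 mm from its centre toward the lid's -y end, 3 mm above the lid's origin.
- clip_left (a joint): Outward slide of the orange clip at the tub's +y end, m: 0 at rest, up to 0.009; a spring pulls it back in. About 0.003 to 0.006 while the lid's edge is passing it.
- clip_right (a joint): The same for the orange clip at the tub's -y end.
- stapler: Bystander: black stapler, 134 mm long. Origin: centre of its underside.
- mug: Bystander: white mug with dark dots, 91 mm high. Origin: centre of its underside.
- sticky_notes: Bystander: pale block of sticky notes, 76 x 77 x 11 mm. Origin: centre of its underside.
- marker: Bystander: black marker pen, 136 mm long, lying. Origin: centre of its underside.
Not all that is in view belongs to the job. Several things look just like the lid: the one meant starts farthest to the robot's left. Of the things shaped like the drive, the blue one is meant.

How it is judged:
On the way, in this order (a step that is already met when the one before it is completed fails the run):
1. the drive, held by the fingers, is clear above the holder (height (world z) of drive above 0.05 m and contact force between the fingers and drive above 0.5 N), for 0.1 s.
2. the drive is inside the tub, let go and at rest, before the lid goes on (x of drive in the frame of tub between -0.066 and 0.066 m and y of drive in the frame of tub between -0.076 and 0.076 m and z of drive in the frame of tub between -0.002 and 0.075 m and contact force between the fingers and drive below 0.05 N and linear speed of drive below 0.03 m/s and horizontal distance between lid and tub above 0.12 m), for 0.2 s.
3. both ends of the lid are down on the rim, under the clips (z of each of lid_end_left, lid_end_right in the frame of tub below 0.0985 m and z of lid in the frame of tub above 0.088 m and horizontal distance between lid and tub below 0.006 m and angle between the y axis of lid and the y axis of tub, either way round below 0.05 rad and value of joint each of clip_left, clip_right below 0.002 m), for 0.2 s.
At the end, for the whole second after the job is handed in: Drive wholly inside the tub; lid home on the rim: both press patches under 98.5 mm above the tub's underside, centred within 6 mm, square within 0.05 rad, both clips sprung back to under 2 mm; tub on the desk, within 0.05 rad of upright; all at rest (all of step 3 and x of drive in the frame of tub between -0.066 and 0.066 m and y of drive in the frame of tub between -0.076 and 0.076 m and z of drive in the frame of tub between -0.002 and 0.075 m and angle between tub's own z axis and vertical below 0.05 rad and height (world z) of tub below 0.005 m and linear speed of each of tub, lid below 0.02 m/s and linear speed of drive below 0.03 m/s); the robot touches nothing.
It fails at once if the tub is tipped by more than 0.25 rad (angle between tub's own z axis and vertical above 0.25 rad).
It fails at once if the tub is moved more than 60 mm (distance of tub from where it was at the start of the episode above 0.06 m).
It fails at once if the drive is dropped or thrown: faster than 1.0 m/s out of the fingers (linear speed of drive above 1 m/s and contact force between the fingers and drive below 0.05 N).
It fails at once if a bystander (stapler, mug, sticky notes, marker) is moved more than 25 mm (distance of any of stapler, mug, sticky_notes, marker from where it was at the start of the episode above 0.025 m).
It also fails if it takes over 69 s, if anything falls off the work surface, if the arm or the gripper's body presses on something with over 40 N, if the wrist force passes 120 N, or if a joint passes its speed limit or range.

## Working session

There is one attempt and no reset: what is moved stays moved. The work goes in short steps, Python scripts to look and compute and a tool call to move; the robot and the scene stay as the last step left them, time stands still between calls to the robot, and variables do not carry over. Pictures are saved under pics/ and viewed, and the job is handed in when it is done.

Besides the shell and the picture viewer there is one more tool, called after "Request:" in YAML: its name, and indented under it one key for each argument. carry_out: Moves the arm, as the interface text tells. Its arguments: {"type":"object","properties":{"increments":{"type":"array","items":{"type":"array","items":{"type":"number"}}},"force":{"type":"number"}},"required":["increments"]}

```bash
mkdir -p pics; ls
cat > h.py <<'E'
import numpy as np, cv2
from workcell import ctrl
def cam(n,o=None):
    m=ctrl.camera_model(n)
    K=np.array([[m['fx'],0,m['cx']],[0,m['fy'],m['cy']],[0,0,1.]])
    if 'rvec' in m:
        R,_=cv2.Rodrigues(np.array(m['rvec'],float)); t=np.array(m['tvec'],float).ravel()
        return K,R.T,-R.T@t
    T=np.array(m['T_tool_cam']); o=o or ctrl.get_obs()
    Rt=np.array(o['orientation']);p=np.array(o['tool_pos'])
    return K,Rt@T[:3,:3],Rt@T[:3,3]+p
def ray(c,u,v,z):
    K,R,C=c; d=R@np.linalg.inv(K)@np.array([u,v,1.]); return C+d*(z-C[2])/d[2]
def pts(c,depth):
    K,R,C=c; h,w=depth.shape; u,v=np.meshgrid(np.arange(w),np.arange(h))
    P=np.stack([(u-K[0,2])/K[0,0]*depth,(v-K[1,2])/K[1,1]*depth,depth],-1)
    return P@R.T+C
def shot(n,f):
    o=ctrl.get_obs(); c=cam(n,o); im,d=ctrl.capture(n)
    cv2.imwrite(f'pics/{f}.png',cv2.cvtColor(im,cv2.COLOR_RGB2BGR)); np.savez(f'pics/{f}.npz',im=im,d=d,K=c[0],R=c[1],C=c[2]); return c,im,d
def load(f):
    z=np.load(f'pics/{f}.npz'); return (z['K'],z['R'],z['C']),z['im'],z['d']
E
python3 - <<'E'
from h import *
for n in('scene','side'):
    c,im,d=shot(n,n+'0'); print(n,c[2],c[1][:,2])
print(ctrl.get_obs(), ctrl.hold_point_z)
E
```

```text
pics
scene [0.02824419 0.52547408 1.10142086] [ 0.38592378 -0.52130597 -0.76111952]
side [-0.28347681 -1.29302639  0.66786415] [ 0.55823083  0.73905053 -0.37707115]
{'clock': 0.1, 'joints': array([-1.40056920e+00,  4.91518783e-01,  1.55938451e+00,  1.37042945e-05,
        1.09167796e+00, -1.05628381e-01]), 'qd': array([ 0.0003456 , -0.00051335, -0.00297086,  0.00040579,  0.00056881,
        0.00084357]), 'tau': array([ 1.49706826e-03, -6.13625979e+01, -2.58605647e+01,  6.93555479e-02,
        4.70127957e-02, -4.81866118e-05]), 'tool_pos': array([ 0.17020425, -0.60116376,  0.21410944]), 'orientation': array([[-1.55488620e-04,  2.72364036e-01, -9.62194267e-01],
       [ 9.76366013e-04, -9.62193779e-01, -2.72364055e-01],
       [-9.99999511e-01, -9.81803292e-04, -1.16316805e-04]]), 'contact_force': array([-0.29188376, -0.33592565, -0.50372505]), 'moment': array([ 0.019275  , -0.00922837,  0.0202286 ]), 'finger_gap': 0.0951918805445025} 0.0188
```

View pics/scene0.png

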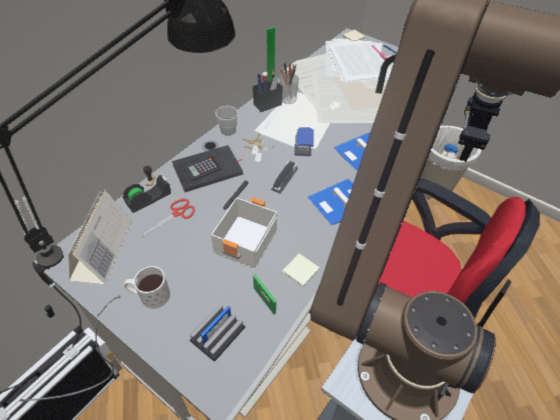

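View pics/side0.png

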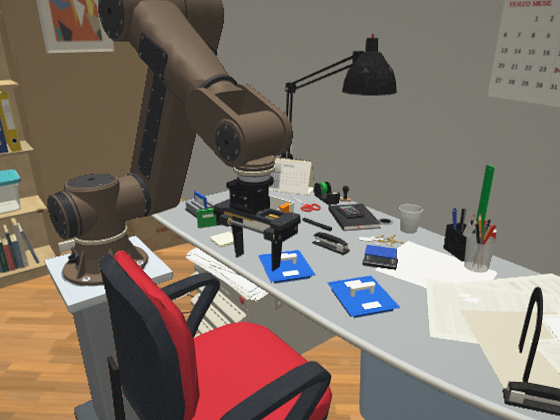

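Scene view: holder with the blue drive at about (217,330), tub at (245,232), lids at (337,200) and (358,150), sticky notes at (300,269), stapler at (284,177). In the side view the lids are at (286,265) and (363,296). I'll measure these next.

Run:
```python
from h import *
c,im,d=load('scene0'); P=pts(c,d)
hsv=cv2.cvtColor(im,cv2.COLOR_RGB2HSV)
def comps(m,name,mn=25):
    n,l,s,ce=cv2.connectedComponentsWithStats(m.astype(np.uint8)*1)
    for i in range(1,n):
        if s[i,4]>mn:
            q=P[l==i]; q=q[np.abs(q).max(1)<2]
            print(name,ce[i].round(),s[i,4],'med',np.median(q,0).round(3),'lo',np.percentile(q,3,0).round(3),'hi',np.percentile(q,97,0).round(3))
ok=(d>0)
comps(ok&(hsv[...,0]>100)&(hsv[...,0]<125)&(hsv[...,1]>150),'blue',40)
comps(ok&(hsv[...,0]>5)&(hsv[...,0]<20)&(hsv[...,1]>180)&(hsv[...,2]>150),'orange')
# tub rim
def rect(sel,lab):
    q=P[sel][:,:2].astype(np.float32)*1000
    print(lab,sel.sum(),cv2.minAreaRect(q), 'z',np.median(P[sel][:,2]))
u,v=np.meshgrid(np.arange(560),np.arange(420))
box=(u>200)&(u<285)&(v>190)&(v<275)
rect(box&(abs(P[...,2]-.092)<.004),'rim')
hb=(u>180)&(u<250)&(v>295)&(v<365)
rect(hb&(abs(P[...,2]-.04)<.004),'fins')
rect(hb&(abs(P[...,2]-.078)<.004),'drivetop')
rect(hb&(P[...,2]>.05),'drive up')
lb=(u>300)&(u<364)&(v>175)&(v<225)
rect(lb&(abs(P[...,2]-.017)<.004),'lidflange')
lt=(u>300)&(u<400)&(v>120)&(v<230)&(P[...,2]>.03)&(P[...,2]<.06)&(hsv[...,1]<60)
comps(lt,'handle',5)
cv2.imwrite('pics/z1.png',cv2.resize(cv2.cvtColor(im[180:370,170:400],cv2.COLOR_RGB2BGR),None,fx=3,fy=3,interpolation=cv2.INTER_CUBIC)[:600])
```

```text
blue [351. 152.] 342 med [ 0.521 -0.59   0.017] lo [ 0.467 -0.639  0.012] hi [ 0.566 -0.531  0.021]
blue [450. 148.] 54 med [ 0.349 -1.46  -0.49 ] lo [ 0.322 -1.486 -0.506] hi [ 0.371 -1.445 -0.477]
blue [332. 201.] 729 med [ 0.445 -0.34   0.017] lo [ 0.393 -0.445  0.012] hi [ 0.502 -0.279  0.021]
blue [214. 324.] 185 med [0.437 0.223 0.076] lo [0.435 0.169 0.043] hi [0.443 0.262 0.081]
rim 233 ((571.857666015625, -55.567779541015625), (138.18125915527344, 181.04953002929688), 13.502998352050781) z 0.09110736739497782
fins 629 ((438.3907775878906, 215.1386260986328), (110.99491119384766, 82.66697692871094), 89.76268768310547) z 0.039019082181596776
drivetop 127 ((439.44635009765625, 213.2017364501953), (98.2242660522461, 9.755921363830566), 89.07717895507812) z 0.0773074374110656
drive up 306 ((259.9548645019531, 372.46173095703125), (79.5133285522461, 549.625244140625), 48.32906723022461) z 0.07306796331379573
lidflange 903 ((429.0163879394531, -363.960693359375), (168.4398651123047, 137.91262817382812), 68.97767639160156) z 0.016683153834348152
handle [313. 134.] 11 med [ 0.665 -0.553  0.048] lo [ 0.651 -0.57   0.042] hi [ 0.677 -0.532  0.049]
handle [361. 143.] 52 med [ 0.503 -0.62   0.044] lo [ 0.484 -0.633  0.034] hi [ 0.522 -0.607  0.05 ]
handle [304. 147.] 20 med [ 0.653 -0.481  0.037] lo [ 0.647 -0.497  0.032] hi [ 0.663 -0.475  0.045]
handle [340. 195.] 95 med [ 0.427 -0.361  0.045] lo [ 0.4   -0.376  0.036] hi [ 0.456 -0.345  0.05 ]
```

View pics/z1.png

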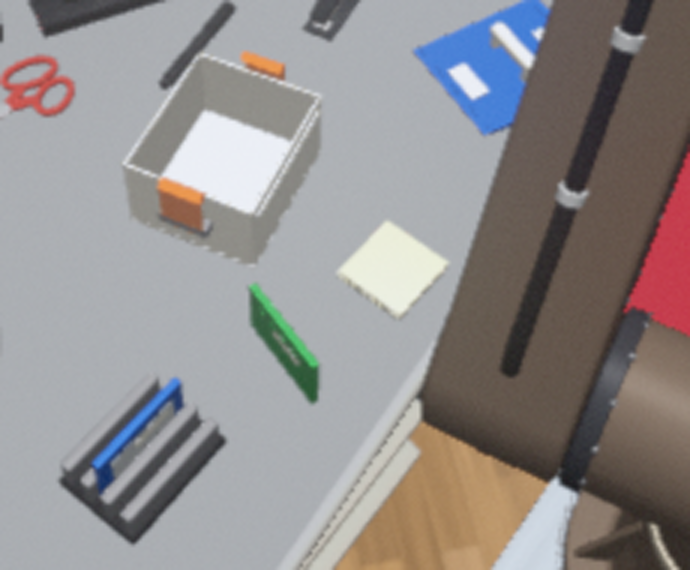

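```bash
cat >> h.py <<'E'
from scipy.spatial.transform import Rotation as Ro
def Rdown(deg):
    a=np.radians(deg); y=np.array([np.cos(a),np.sin(a),0]); x=np.array([0,0,-1.]); return np.stack([x,y,np.cross(x,y)],1)
def inc(p,deg):
    o=ctrl.get_obs(); R=np.array(o['orientation']); q=np.array(o['tool_pos'])
    s=R.T@(np.array(p)-q)*1000; w=Ro.from_matrix(R.T@Rdown(deg)).as_rotvec()
    print('inc',s.round(1),w.round(3),'gap',round(o['finger_gap']*1000,1),'t',round(o['clock'],2),'f',np.round(o['contact_force'],1))
E
python3 - <<'E'
from h import *
m=ctrl.camera_model('wrist');print(np.round(m['T_tool_cam'],3),m['fx'],m['cx'],m['cy'])
c,im,d=load('scene0'); P=pts(c,d)
u,v=np.meshgrid(np.arange(560),np.arange(420))
R_,G,B=[im[...,i].astype(int) for i in range(3)]
for b in((240,190,285,215),(210,230,245,275)):
    m=(u>b[0])&(v>b[1])&(u<b[2])&(v<b[3])&(R_>G+50)&(P[...,2]>.095)
    print(m.sum(),P[m].mean(0).round(3),P[m].min(0).round(3),P[m].max(0).round(3))
inc([.40,-.36,.33],-30)
E
```

```text
[[ 0.001 -0.248  0.969 -0.169]
 [ 1.     0.    -0.001 -0.   ]
 [-0.     0.969  0.248 -0.07 ]
 [ 0.     0.     0.     1.   ]] 335.65680832781777 274.0805821460299 213.73113910892607
53 [ 0.59  -0.14   0.103] [ 0.57  -0.152  0.096] [ 0.611 -0.133  0.109]
66 [0.55  0.028 0.102] [0.53  0.019 0.095] [0.574 0.035 0.109]
inc [-115.7 -169.6 -286.8] [-0.771 -0.     0.001] gap 95.2 t 0.1 f [-0.3 -0.3 -0.5]
```

Request:
carry_out:
  increments:
    - [-116,-170,-287,-0.77,0,0,95]
    - [-116,-170,-287,-0.77,0,0,95]
    - [-116,-170,-287,-0.77,0,0,95]
    - [-116,-170,-287,-0.77,0,0,95]
    - [-116,-170,-287,-0.77,0,0,95]
    - [-116,-170,-287,-0.77,0,0,95]
    - [-116,-170,-287,-0.77,0,0,95]
    - [-116,-170,-287,-0.77,0,0,95]

```text
clock: 0.9
tool_pos: [0.403, -0.3565, 0.3323]
orientation: [[0.002, 0.867, -0.498], [-0.001, -0.498, -0.867], [-1.0, 0.002, -0.001]]
contact_force: [0.1, -0.0, -0.1]
finger_gap: 0.0947
```

Run:
```python
from h import *
inc([.40,-.36,.33],-30)
shot('wrist','w1')
inc([.48,0.05,.30],0)
```

```text
inc [ 2.3 -0.8  4.5] [ 0.003 -0.001 -0.002] gap 94.7 t 0.9 f [ 0.1 -0.  -0.1]
inc [  31.3 -135.1 -392.4] [-0.521 -0.    -0.001] gap 95.0 t 0.95 f [-0.3 -0.9 -0.2]
```

View pics/w1.png

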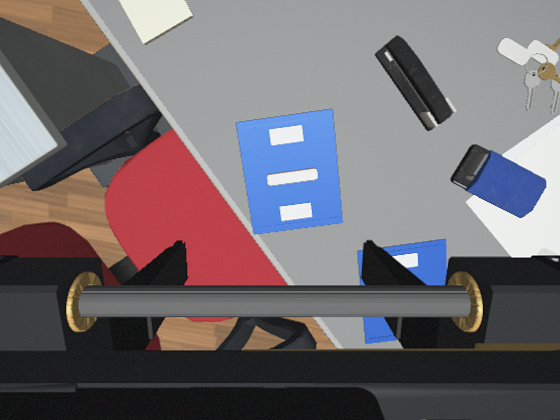

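The wrist view shows the target lid whole, centred at (290,172), with its handle at (292,176). The other lid is at the bottom near (405,290), and the stapler is at (415,83).

Run:
```python
from h import *
c,im,d=load('w1'); P=pts(c,d)
hsv=cv2.cvtColor(im,cv2.COLOR_RGB2HSV)
m=((hsv[...,0]>100)&(hsv[...,0]<125)&(hsv[...,1]>120)).astype(np.uint8)
m[:,:220]=0;m[:,350:]=0;m[242:]=0
cs=max(cv2.findContours(m,cv2.RETR_EXTERNAL,cv2.CHAIN_APPROX_NONE)[0],key=cv2.contourArea)
q=np.array([ray(c,u,v,.017)[:2] for u,v in cs[:,0]],np.float32)*1000
r=cv2.minAreaRect(cv2.convexHull(q)); print('lid',r, 'depth z',np.median(P[m>0][:,2]))
print(cv2.boxPoints(r))
w=((hsv[...,1]<60)&(hsv[...,2]>190)).astype(np.uint8)
n,l,s,ce=cv2.connectedComponentsWithStats(w)
for i in range(1,n):
    if s[i,4]>60 and 240<ce[i][0]<340 and 110<ce[i][1]<235:
        z=np.median(P[l==i][:,2]); zz=.047 if z>.035 else .017
        q=np.array([ray(c,u,v,zz)[:2] for v,u in np.argwhere(l==i)],np.float32)*1000
        print(ce[i].round(1),s[i,4],'z',z.round(4),cv2.minAreaRect(q),ray(c,*ce[i],zz).round(4))
```

```text
lid ((427.4004211425781, -364.00091552734375), (164.65399169921875, 134.67202758789062), 67.99526977539062) depth z 0.015995160014304455
[[ 334.1231  -415.10095]
 [ 458.98468 -465.5603 ]
 [ 520.67773 -312.90088]
 [ 395.81616 -262.44153]]
[285.9 134.7] 533 z 0.0166 ((448.3353271484375, -312.24017333984375), (22.11399269104004, 46.28641891479492), 67.8672103881836) [ 0.4484 -0.3122  0.017 ]
[292.  176.7] 549 z 0.0456 ((427.42919921875, -363.5879211425781), (14.84296989440918, 69.21058654785156), 67.93687438964844) [ 0.4277 -0.3637  0.047 ]
[295.5 211.3] 450 z 0.0164 ((406.3963623046875, -415.8601379394531), (22.109981536865234, 46.229248046875), 67.94401550292969) [ 0.4064 -0.4158  0.017 ]
```

Request:
carry_out:
  increments:
    - [31,-135,-392,-0.52,0,0,95]
    - [31,-135,-392,-0.52,0,0,95]
    - [31,-135,-392,-0.52,0,0,95]
    - [31,-135,-392,-0.52,0,0,95]
    - [31,-135,-392,-0.52,0,0,95]
    - [31,-135,-392,-0.52,0,0,95]
    - [31,-135,-392,-0.52,0,0,95]
    - [31,-135,-392,-0.52,0,0,95]

```text
clock: 1.75
tool_pos: [0.4764, 0.033, 0.301]
orientation: [[0.0, 1.0, -0.002], [-0.0, -0.002, -1.0], [-1.0, 0.0, 0.0]]
contact_force: [1.1, -1.0, 0.2]
finger_gap: 0.0949
```

Run:
```python
from h import *
inc([.48,0.05,.30],0)
shot('wrist','w2')
```

```text
inc [  1.    3.6 -17. ] [-0.002  0.    -0.   ] gap 94.9 t 1.75 f [ 1.1 -1.   0.2]
```

View pics/w2.png

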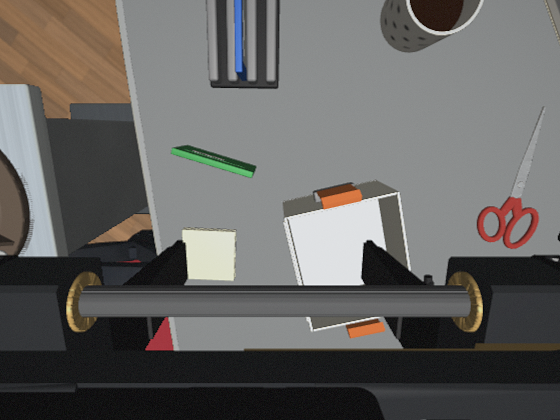

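The wrist view shows the holder with the blue drive at (240,38), the tub centred at about (350,260) with clips at (338,196) and (366,328), and the notes at (209,254). The mug is at (430,20), clear of the path.

Run:
```python
from h import *
inc([.439,0.19,.25],0)
```

```text
inc [  50.7  -37.8 -151.3] [ 0.001 -0.002  0.   ] gap 94.6 t 1.8 f [-1.3  3.2 -1.1]
```

Request:
carry_out:
  increments:
    - [50,-38,-151,0,0,0,40]
    - [50,-38,-151,0,0,0,40]
    - [50,-38,-151,0,0,0,40]
    - [50,-38,-151,0,0,0,40]
    - [50,-38,-151,0,0,0,40]
    - [50,-38,-151,0,0,0,40]

```text
clock: 2.4
tool_pos: [0.439, 0.1889, 0.2504]
orientation: [[-0.001, 1.0, 0.001], [0.001, 0.001, -1.0], [-1.0, -0.001, -0.001]]
contact_force: [-0.5, -0.9, -0.0]
finger_gap: 0.0523
```

Run:
```python
from h import *
c,im,d=shot('wrist','w3'); P=pts(c,d)
hsv=cv2.cvtColor(im,cv2.COLOR_RGB2HSV)
m=(hsv[...,0]>100)&(hsv[...,0]<125)&(hsv[...,1]>120)&(abs(P[...,2]-.078)<.006)
print(m.sum())
q=np.array([ray(c,u,v,.078)[:2] for v,u in np.argwhere(m)],np.float32)*1000
print(cv2.minAreaRect(q), np.median(P[m],0))
inc([.439,.213,.15],0)
```

```text
719
((439.19671630859375, 212.85108947753906), (98.10222625732422, 7.640556335449219), 89.08951568603516) [0.43918894 0.21655128 0.07681106]
inc [100.7  -0.2 -24.3] [-0.    -0.001  0.   ] gap 48.4 t 2.45 f [-0.9  0.1  0.6]
```

View pics/w3.png

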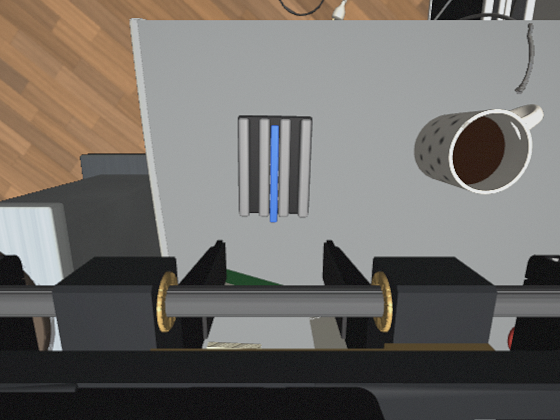

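The drive's top is at (275,173) px, giving centre (0.439, 0.213), top 0.077 high and 98 x 7.6 mm, which agrees with the given sizes. Both neighbouring slots are empty and the mug is clear.

Request:
carry_out:
  increments:
    - [50,0,-12,0.016,0,0,40]
    - [100,0,-24,0.016,0,0,40]
    - [140,0,-24,0.016,0,0,40]
    - [180,0,-24,0.016,0,0,40]
    - [195,0,-24,0.016,0,0,40]
    - [203,0,-24,0.016,0,0,40]
    - [203,0,-24,0.016,0,0,40]

```text
clock: 3.15
tool_pos: [0.4397, 0.2118, 0.0474]
orientation: [[-0.001, 1.0, -0.018], [0.001, -0.018, -1.0], [-1.0, -0.001, -0.001]]
contact_force: [-0.2, 0.9, 1.2]
finger_gap: 0.0401
```

Run:
```python
from h import *
inc([.4392,.213,.047],-.9)
```

```text
inc [ 0.4 -0.5 -1.2] [-0.002 -0.001  0.001] gap 40.1 t 3.15 f [-0.2  0.9  1.2]
```

Request:
carry_out:
  increments:
    - [0,-0.5,-1,0,0,0,4]
    - [0,-0.5,-1,0,0,0,4]
    - [0,-0.5,-1,0,0,0,4]
    - [0,-0.5,-1,0,0,0,4]
    - [0,-0.5,-1,0,0,0,4]
    - [0,-0.5,-1,0,0,0,4]
    - [0,-0.5,-1,0,0,0,4]
    - [0,-0.5,-1,0,0,0,4]
  force: 25

```text
clock: 3.95
tool_pos: [0.4393, 0.2129, 0.0478]
orientation: [[-0.001, 1.0, -0.018], [0.001, -0.018, -1.0], [-1.0, -0.001, -0.001]]
contact_force: [-0.9, -0.3, 5.9]
finger_gap: 0.0078
```

Request:
carry_out:
  increments:
    - [-10,0,0,0,0,0,4]
    - [-30,0,0,0,0,0,4]
    - [-60,0,0,0,0,0,4]
    - [-100,0,0,0,0,0,4]
    - [-140,0,0,0,0,0,4]
    - [-180,0,0,0,0,0,4]
    - [-180,0,0,0,0,0,4]

```text
clock: 4.65
tool_pos: [0.4408, 0.2133, 0.2329]
orientation: [[0.007, 1.0, -0.017], [0.004, -0.017, -1.0], [-1.0, 0.007, -0.004]]
contact_force: [-0.2, 0.1, -1.1]
finger_gap: 0.008
```

Run:
```python
from h import *
shot('wrist','w4');c,im,d=shot('scene','s4')
inc([.45,.213,.227],-.9)
```

```text
inc [ 1.6 10.8 -0.5] [-0.002 -0.002 -0.001] gap 8.1 t 4.75 f [ 0.4  1.4 -1.1]
```

View pics/w4.png

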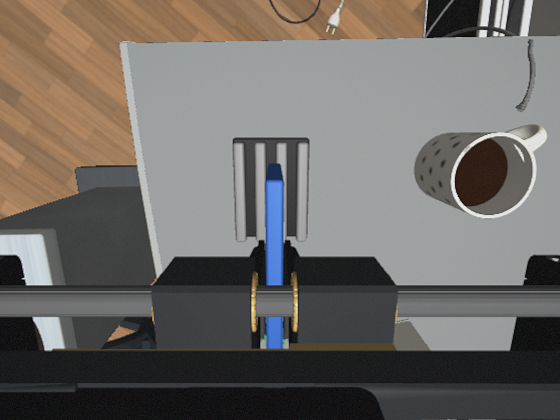

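View pics/s4.png

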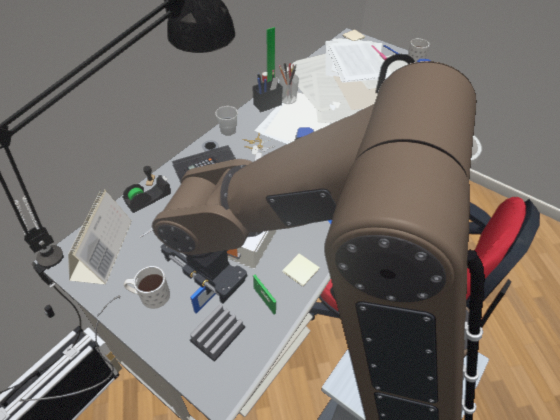

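The drive is gripped level between the jaws at (275,260) in the wrist view, and the holder is empty. Next I take it over the tub.

Run:
```python
from h import *
inc([.571,-.056,.235],13.5)
```

```text
inc [ -6.8 136.5 266.3] [-0.253 -0.002 -0.001] gap 8.1 t 4.75 f [ 0.4  1.4 -1.1]
```

Request:
carry_out:
  increments:
    - [-5,17,33,-0.04,0,0,4]
    - [-5,38,75,-0.08,0,0,4]
    - [-5,60,117,-0.13,0,0,4]
    - [-5,82,159,-0.17,0,0,4]
    - [-5,104,201,-0.21,0,0,4]
    - [-5,124,240,-0.25,0,0,4]
    - [-5,136,266,-0.253,0,0,4]
    - [-5,136,266,-0.253,0,0,4]

```text
clock: 5.55
tool_pos: [0.5709, -0.0586, 0.231]
orientation: [[-0.002, 0.973, 0.23], [0.002, 0.23, -0.973], [-1.0, -0.001, -0.002]]
contact_force: [-0.9, 0.9, -2.0]
finger_gap: 0.0079
```

Run:
```python
from h import *
shot('wrist','w5');shot('side','s5')
inc([.571,-.056,.05],13.5)
```

```text
inc [181.6   1.3   1.1] [-0.002 -0.003  0.001] gap 7.9 t 5.65 f [-0.8  1.6 -0.5]
```

View pics/w5.png

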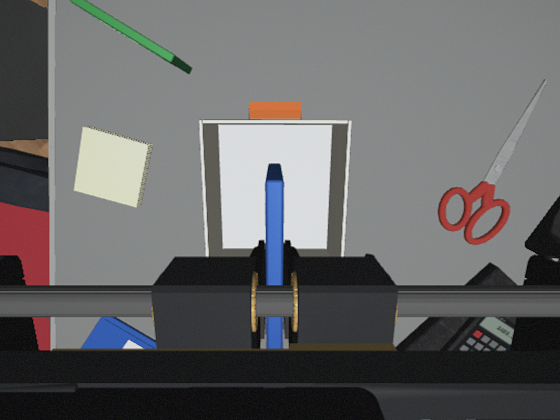

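View pics/s5.png

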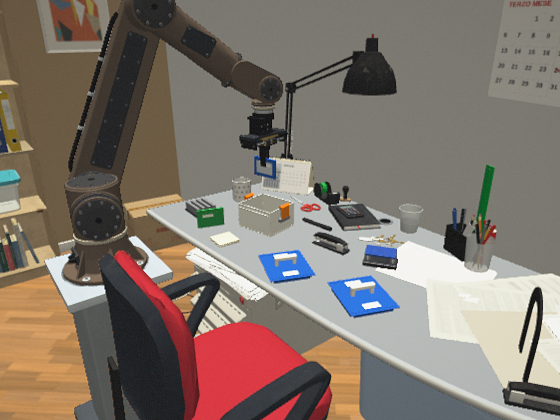

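The drive is centred over the tub and square with its walls (rim corners at (203,122) and (350,122), drive at (275,170–350)). I'll measure the rim for later while descending.

Request:
carry_out:
  increments:
    - [40,1,1,0,0,0,4]
    - [85,1,1,0,0,0,4]
    - [125,1,1,0,0,0,4]
    - [155,1,1,0,0,0,4]
    - [175,1,1,0,0,0,4]
    - [182,1,1,0,0,0,4]
    - [185,1,1,0,0,0,4]
    - [185,1,1,0,0,0,4]

```text
clock: 6.45
tool_pos: [0.5707, -0.0555, 0.0471]
orientation: [[-0.002, 0.973, 0.233], [0.003, 0.233, -0.973], [-1.0, -0.001, -0.003]]
contact_force: [-0.1, 0.1, 0.0]
finger_gap: 0.0079
```

Run:
```python
from h import *
o=ctrl.get_obs();print(o['tool_pos'],o['contact_force'])
c,im,d=load('w5'); P=pts(c,d)
u,v=np.meshgrid(np.arange(560),np.arange(420))
m=(abs(P[...,2]-.092)<.006)&(v>95)&(v<255)&(im.min(2)>200)
for a in (130,160,190,220,245):
    for lo,hi in((195,225),(330,360)):
        us=np.where(m[a,lo:hi])[0]+lo
        if len(us): print(a,lo,us.min(),us.max(),ray(c,us.min()-.5,a,.092)[:2].round(4),ray(c,us.max()+.5,a,.092)[:2].round(4))
for a in (215,235,310,340):
    vs=np.where(m[100:140,a])[0]+100
    if len(vs): print('top',a,vs.min(),vs.max(),ray(c,a,vs.min()-.5,.092)[:2].round(4),ray(c,a,vs.max()+.5,.092)[:2].round(4))
R_,G,B=[im[...,i].astype(int) for i in range(3)]
k=(R_>G+60)&(v>90)&(v<125)&(u>220)&(u<330)&(P[...,2]>.1)
print('clip',P[k].mean(0),np.percentile(P[k],[2,98],axis=0))
```

```text
[ 0.57074046 -0.05548879  0.04706205] [-0.05037083  0.10810473  0.02381404]
130 195 200 201 [ 0.4909 -0.0073] [ 0.4926 -0.0069]
130 330 349 349 [0.6201 0.0233] [0.621  0.0235]
160 195 202 202 [ 0.4974 -0.033 ] [ 0.4983 -0.0328]
160 330 347 348 [ 0.6258 -0.0026] [ 0.6276 -0.0021]
190 195 203 204 [ 0.5032 -0.0601] [ 0.505  -0.0596]
190 330 345 346 [ 0.6318 -0.0296] [ 0.6336 -0.0292]
220 195 205 205 [ 0.5103 -0.0881] [ 0.5112 -0.0879]
220 330 344 344 [ 0.639  -0.0576] [ 0.6399 -0.0574]
245 195 206 206 [ 0.5158 -0.1127] [ 0.5167 -0.1125]
245 330 342 343 [ 0.6442 -0.0822] [ 0.646  -0.0818]
top 215 120 122 [0.5026 0.0048] [0.5031 0.0022]
top 235 121 122 [0.52  0.008] [0.5204 0.0063]
top 310 121 122 [0.5846 0.0233] [0.5851 0.0216]
top 340 121 122 [0.6105 0.0294] [0.611  0.0278]
clip [0.55255427 0.0247164  0.10369847] [[0.53228261 0.01635971 0.1000748 ]
 [0.57260631 0.03308741 0.10601617]]
```

Request:
carry_out:
  increments:
    - [2,0,0,0,0,0,4]
    - [3.5,0,0,0,0,0,4]
    - [4.5,0,0,0,0,0,4]
    - [5,0,0,0,0,0,4]
    - [5,0,0,0,0,0,4]

```text
clock: 6.95
tool_pos: [0.5709, -0.0555, 0.0428]
orientation: [[-0.001, 0.973, 0.233], [0.003, 0.233, -0.973], [-1.0, -0.0, -0.003]]
contact_force: [-1.8, 1.4, 5.4]
finger_gap: 0.0077
```

Request:
carry_out:
  increments:
    - [0,0,0,0,0,0,9]
    - [0,0,0,0,0,0,12]
    - [0,0,0,0,0,0,16]
    - [0,0,0,0,0,0,20]
    - [0,0,0,0,0,0,24]
    - [0,0,0,0,0,0,24]

```text
clock: 7.55
tool_pos: [0.5709, -0.0555, 0.0427]
orientation: [[-0.001, 0.973, 0.233], [0.003, 0.233, -0.973], [-1.0, -0.0, -0.003]]
contact_force: [0.5, -0.7, -0.0]
finger_gap: 0.0236
```

Run:
```python
from h import *
o=ctrl.get_obs();print(o['tool_pos'],o['contact_force'],o['finger_gap'])
shot('wrist','w6');shot('scene','s6')
```

```text
[ 0.57088785 -0.05547933  0.04270965] [ 0.4659017  -0.73339803 -0.04340883] 0.023598466552814067
```

View pics/w6.png

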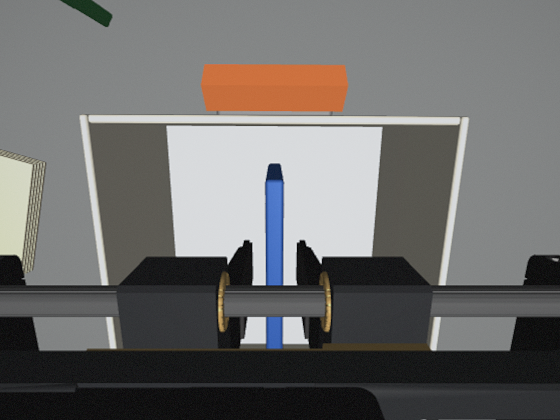

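The drive stands free between the opened fingers, upright in the tub. I withdraw straight up.

Request:
carry_out:
  increments:
    - [-8,0,0,0,0,0,24]
    - [-25,0,0,0,0,0,24]
    - [-50,0,0,0,0,0,24]
    - [-95,0,0,0,0,0,24]
    - [-140,0,-10,0,0,0,50]
    - [-185,0,-40,0,0,0,95]
    - [-220,0,-70,0,0,0,95]
    - [-220,0,-70,0,0,0,95]

```text
clock: 8.45
tool_pos: [0.5554, 0.0145, 0.2687]
orientation: [[0.008, 0.972, 0.235], [0.002, 0.235, -0.972], [-1.0, 0.008, -0.0]]
contact_force: [-0.5, -1.0, -0.1]
finger_gap: 0.0506
```

Request:
carry_out:
  increments:
    - [0,0,0,0,0,0,95]
    - [0,0,0,0,0,0,95]

```text
clock: 8.65
tool_pos: [0.5553, 0.0143, 0.2687]
orientation: [[0.008, 0.972, 0.235], [0.002, 0.235, -0.972], [-1.0, 0.008, -0.0]]
contact_force: [0.5, 0.2, 0.1]
finger_gap: 0.0664
```

Run:
```python
from h import *
o=ctrl.get_obs();print(o['tool_pos'],o['qd'].round(3))
shot('wrist','w7')
```

```text
[0.55529318 0.01430092 0.26869718] [-0.011  0.022  0.01  -0.001 -0.004  0.   ]
```

View pics/w7.png

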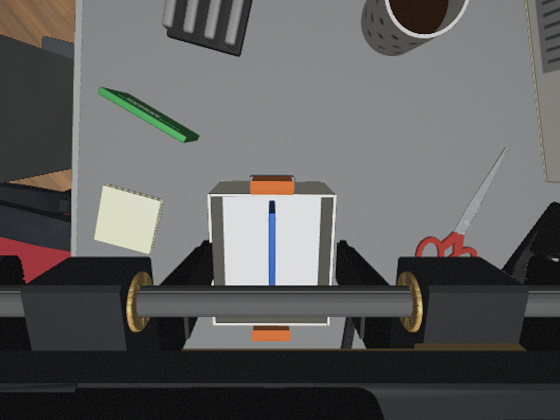

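The whole rim is in view, with corners at (210,194), (335,194), (216,325) and (328,325). The drive stands in the middle of the tub at (271,245). Now the tub pose.

Run:
```python
from h import *
c,im,d=load('w7'); P=pts(c,d)
u,v=np.meshgrid(np.arange(560),np.arange(420))
g=cv2.cvtColor(im,cv2.COLOR_RGB2GRAY).astype(float)
# rim lines: white strip centre (wall mid), sub-pixel
def line_h(vlo,vhi,us):
    r=[]
    for a in us:
        col=g[vlo:vhi,a]; k=np.argmax(col); w=np.clip(col-200,0,None); w[abs(np.arange(len(w))-k)>2]=0
        if w.sum()>0:r.append(ray(c,a,vlo+(w*np.arange(len(w))).sum()/w.sum(),.092)[:2])
    return np.array(r)
def line_v(ulo,uhi,vs):
    r=[]
    for a in vs:
        row=g[a,ulo:uhi]; k=np.argmax(row); w=np.clip(row-200,0,None); w[abs(np.arange(len(w))-k)>2]=0
        if w.sum()>0:r.append(ray(c,ulo+(w*np.arange(len(w))).sum()/w.sum(),a,.092)[:2])
    return np.array(r)
top=line_h(188,198,list(range(215,248))+list(range(298,332)))
bot=line_h(318,328,list(range(220,250))+list(range(292,325)))
L=line_v(205,218,range(200,250)); R=line_v(327,340,range(200,250))
for n,q in zip('top bot L R'.split(),(top,bot,L,R)):
    m=q.mean(0); U,S,V=np.linalg.svd(q-m); a=np.degrees(np.arctan2(V[0,1],V[0,0]))%180
    print(n,len(q),m.round(4),'ang',a.round(2),'resid',(S[1]/len(q)**.5*1000).round(2))
for a in (13.2,):
    t=np.radians(a); ex=np.array([np.cos(t),np.sin(t)]); ey=np.array([-np.sin(t),np.cos(t)])
    xl,xr=np.median(L@ex),np.median(R@ex); yt,yb=np.median(top@ey),np.median(bot@ey)
    print('w',xr-xl,'h',yt-yb,'c',ex*(xl+xr)/2+ey*(yt+yb)/2)
R_,G,B=[im[...,i].astype(int) for i in range(3)]
k=(R_>G+60)&(u>230)&(u<310)
for lo,hi in((170,200),(320,345)):
    kk=k&(v>lo)&(v<hi)&(P[...,2]>.103); q=P[kk]; print('clip',kk.sum(),q.mean(0).round(4),'local x',np.percentile(q[:,:2]@ex,[2,98]).mean().round(4),'y',np.percentile(q[:,:2]@ey,[2,98]).round(4))
```

```text
top 67 [0.5563 0.0157] ang 13.14 resid 0.29
bot 63 [ 0.5915 -0.1317] ang 13.18 resid 0.02
L 42 [ 0.4962 -0.0266] ang 103.16 resid 0.1
R 50 [ 6.261e-01 -2.000e-04] ang 103.18 resid 0.14
w 0.13243794725941072 h 0.1514120505048469 c [ 0.5717227  -0.05861943]
clip 214 [0.5522 0.026  0.109 ] local x 0.5436 y [-0.1046 -0.0985]
clip 134 [ 0.5909 -0.1418  0.1043] local x 0.5432 y [-0.2751 -0.2709]
```

Run:
```python
from h import *
inc([.4275,-.3638,.22],-112.1)
```

```text
inc [  46.3 -213.1  337.4] [ 2.193 -0.008 -0.003] gap 70.6 t 8.7 f [-0.4  0.3  0.6]
```

Request:
carry_out:
  increments:
    - [10,-25,40,0.14,0,0,60]
    - [20,-50,80,0.28,0,0,60]
    - [40,-75,120,0.42,0,0,50]
    - [40,-100,160,0.56,0,0,45]
    - [40,-125,200,0.7,0,0,45]
    - [40,-150,238,0.84,0,0,45]
    - [40,-175,277,0.98,0,0,45]
    - [40,-195,310,1.12,0,0,45]

```text
clock: 9.5
tool_pos: [0.4368, -0.3355, 0.2251]
orientation: [[0.005, 0.629, -0.778], [0.004, -0.778, -0.629], [-1.0, 0.0, -0.006]]
contact_force: [1.5, -0.0, -0.1]
finger_gap: 0.0451
```

Run:
```python
from h import *
inc([.4275,-.3638,.20],-112.1)
```

```text
inc [25.  16.1 25.2] [ 1.066 -0.006  0.003] gap 45.1 t 9.5 f [ 1.5 -0.  -0.1]
```

Request:
carry_out:
  increments:
    - [5,2,3,0.14,0,0,45]
    - [10,4,6,0.28,0,0,45]
    - [15,6,9,0.42,0,0,45]
    - [20,8,12,0.56,0,0,45]
    - [25,10,16,0.7,0,0,45]
    - [25,14,20,0.84,0,0,45]
    - [25,16,25,0.98,0,0,45]
    - [25,16,25,1.066,0,0,45]

```text
clock: 10.3
tool_pos: [0.4266, -0.3644, 0.1985]
orientation: [[0.003, -0.383, -0.924], [0.006, -0.924, 0.383], [-1.0, -0.006, -0.001]]
contact_force: [-0.5, 0.6, -0.3]
finger_gap: 0.0447
```

Request:
carry_out:
  increments:
    - [0,0,0,0,0,0,45]

```text
clock: 10.4
tool_pos: [0.4259, -0.3649, 0.1973]
orientation: [[0.002, -0.385, -0.923], [0.007, -0.923, 0.385], [-1.0, -0.007, 0.001]]
contact_force: [-0.7, -0.2, -0.2]
finger_gap: 0.045
```

Run:
```python
from h import *
c,im,d=shot('wrist','w8')
inc([.4275,-.3638,.021],-112.1)
```

```text
inc [176.2  -0.3  -1.4] [-0.007  0.001  0.007] gap 44.9 t 10.45 f [ 0.3  0.1 -0.2]
```

View pics/w8.png

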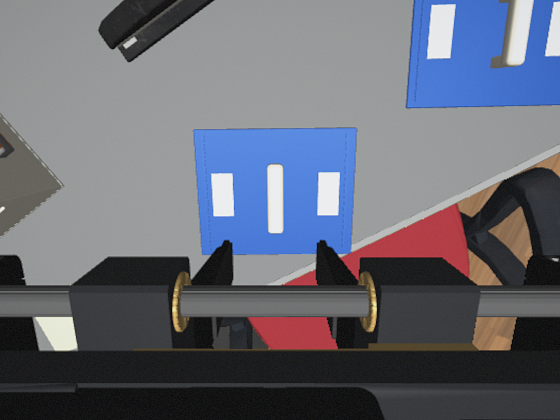

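The lid is square in view with the handle at (275,198), in line between the fingers. Descending.

Request:
carry_out:
  increments:
    - [45,0,-1,-0.007,0,0.007,45]
    - [90,0,-1,-0.007,0,0.007,45]
    - [125,0,-1,-0.007,0,0.007,45]
    - [150,0,-1,-0.007,0,0.007,45]
    - [165,0,-1,-0.007,0,0.007,45]
    - [172,0,-1,-0.007,0,0.007,45]
    - [175,0,-1,-0.007,0,0.007,45]
    - [175,0,-1,-0.007,0,0.007,45]

```text
clock: 11.25
tool_pos: [0.427, -0.3641, 0.0223]
orientation: [[-0.001, -0.376, -0.927], [0.001, -0.927, 0.376], [-1.0, -0.0, 0.001]]
contact_force: [0.4, 0.8, 0.6]
finger_gap: 0.0453
```

Run:
```python
from h import *
print(ctrl.get_obs()['tool_pos'])
inc([.4275,-.3638,.021],-112.1)
```

```text
[ 0.42701782 -0.36407045  0.0222506 ]
inc [ 1.3 -0.4 -0.3] [0.    0.001 0.   ] gap 45.3 t 11.25 f [0.4 0.8 0.6]
```

Now close on the handle.

Request:
carry_out:
  increments:
    - [0,0,0,0,0,0,10]
    - [0,0,0,0,0,0,10]
    - [0,0,0,0,0,0,10]
    - [0,0,0,0,0,0,10]
    - [0,0,0,0,0,0,10]
    - [0,0,0,0,0,0,10]
    - [0,0,0,0,0,0,10]
    - [0,0,0,0,0,0,10]
  force: 40

```text
clock: 12.05
tool_pos: [0.4271, -0.3642, 0.0226]
orientation: [[-0.001, -0.376, -0.927], [0.0, -0.927, 0.376], [-1.0, -0.0, 0.001]]
contact_force: [0.2, 0.1, 6.2]
finger_gap: 0.016
```

Request:
carry_out:
  increments:
    - [-5,0,0,0,0,0,10]
    - [-20,0,0,0,0,0,10]
    - [-50,0,0,0,0,0,10]
    - [-90,0,0,0,0,0,10]
    - [-135,0,0,0,0,0,10]
    - [-175,0,0,0,0,0,10]
    - [-195,0,0,0,0,0,10]
    - [-195,0,0,0,0,0,10]

```text
clock: 12.85
tool_pos: [0.4279, -0.3648, 0.2205]
orientation: [[0.003, -0.376, -0.927], [-0.003, -0.927, 0.376], [-1.0, 0.002, -0.004]]
contact_force: [-0.5, -0.6, -1.5]
finger_gap: 0.0159
```

Run:
```python
from h import *
inc([.5717,-.0586,.22],-76.8)
c,im,d=shot('wrist','w9')
```

```text
inc [-2.000e-01 -3.378e+02 -1.820e+01] [-0.616 -0.003 -0.003] gap 15.9 t 12.85 f [-0.5 -0.6 -1.5]
```

View pics/w9.png

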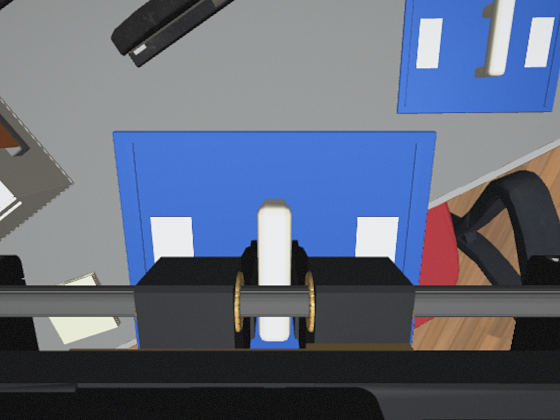

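The lid is held level with its far corners at (113,131) and (435,131). I'll check its pose in the grip.

Run:
```python
from h import *
c,im,d=load('w9')
o=ctrl.get_obs();Rt=np.array(o['orientation']);p=np.array(o['tool_pos'])
print(p)
hsv=cv2.cvtColor(im,cv2.COLOR_RGB2HSV)
m=((hsv[...,0]>100)&(hsv[...,0]<125)&(hsv[...,1]>120)); m[:,450:]=0
m[:,:90]=0
z=p[2]-.0056
def T(u,v): return (Rt.T@(ray(c,u,v,z)-p))*1000
for u in (150,200,275,350,400): 
    v=np.where(m[100:160,u])[0][0]+100; print('far',u,v,T(u,v-.5).round(1))
for v in (150,180,210,240):
    us=np.where(m[v,:445])[0]; print('side',v,us.min(),us.max(),T(us.min()-.5,v).round(1),T(us.max()+.5,v).round(1))
P=pts(c,d); k=m.copy(); k[:140]=0;k[215:]=0;k[:,:135]=0;k[:,420:]=0
q=(P[k]-p)@Rt*1000; A=np.c_[q[:,1:],np.ones(len(q))]; print('plane x=a y+b z+c',np.linalg.lstsq(A,q[:,0],rcond=None)[0].round(4))
```

```text
[ 0.42736783 -0.36432719  0.21831867]
far 150 131 [  5.6 -63.9 -69.1]
far 200 131 [  5.6 -38.3 -69.1]
far 275 131 [  5.7   0.1 -69.1]
far 350 131 [  5.7  38.5 -69.1]
far 400 100 [  5.7  62.7 -84.2]
side 150 115 433 [  5.6 -83.2 -59.2] [  5.7  82.4 -59.3]
side 180 118 430 [  5.6 -83.4 -43.6] [  5.7  82.7 -43.6]
side 210 122 426 [  5.6 -83.1 -27.2] [  5.7  82.4 -27.2]
side 240 125 423 [  5.5 -83.4 -10.1] [  5.7  82.6 -10. ]
plane x=a y+b z+c [-0.      0.1342  9.6182]
```

Run:
```python
from h import *
c,im,d=load('w9')
for v in (138,150,165,180,195,205):
    print(v,[round(float(d[v,u]),4) for u in (160,220,300,380)], 'expected', [round(float((lambda X:(X-c[2])@c[1][:,2])(ray(c,300,v,.2205-.0056))),4)])
shot('side','s9'); c,im,d=load('s9')
cv2.imwrite('pics/s9c.png',cv2.resize(cv2.cvtColor(im[150:330,180:400],cv2.COLOR_RGB2BGR),None,fx=3,fy=3))
```

```text
138 [0.1712, 0.171, 0.1718, 0.1714] expected [0.1707]
150 [0.1729, 0.1725, 0.1719, 0.1733] expected [0.1722]
165 [0.1757, 0.1744, 0.1753, 0.1756] expected [0.174]
180 [0.1761, 0.1772, 0.1775, 0.1775] expected [0.176]
195 [0.1787, 0.1789, 0.1789, 0.1788] expected [0.1779]
205 [0.1793, 0.1801, 0.1804, 0.1803] expected [0.1793]
```

View pics/s9c.png

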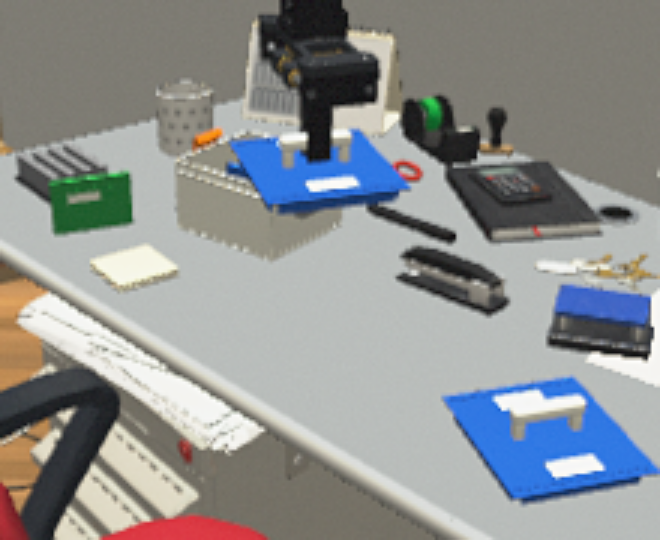

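Depth agrees with a level lid, and the side view shows it level above the desk at (320,165 in the crop). Moving over the tub.

Run:
```python
from h import *
inc([.5712,-.0592,.20],-76.83)
```

```text
inc [  17.  -336.6  -19.2] [-0.615  0.001  0.001] gap 15.5 t 12.95 f [-0.7  0.  -0.8]
```

Request:
carry_out:
  increments:
    - [0,-20,-1,-0.04,0,0,10]
    - [0,-60,-3,-0.11,0,0,10]
    - [0,-105,-6,-0.19,0,0,10]
    - [0,-150,-9,-0.28,0,0,10]
    - [0,-195,-11,-0.36,0,0,10]
    - [0,-240,-14,-0.44,0,0,10]
    - [0,-285,-16,-0.52,0,0,10]
    - [5,-320,-18,-0.59,0,0,10]

```text
clock: 13.75
tool_pos: [0.5641, -0.0717, 0.2104]
orientation: [[-0.003, 0.207, -0.978], [0.002, -0.978, -0.207], [-1.0, -0.002, 0.003]]
contact_force: [-0.1, -0.7, -0.7]
finger_gap: 0.0157
```

Run:
```python
from h import *
inc([.5712,-.0592,.17],-76.83)
```

```text
inc [ 40.4 -10.7  -9.6] [-0.021  0.003  0.002] gap 15.7 t 13.75 f [-0.1 -0.7 -0.7]
```

Request:
carry_out:
  increments:
    - [10,-8,-7,-0.02,0.003,0.002,10]
    - [25,-11,-10,-0.021,0.003,0.002,10]
    - [40,-11,-10,-0.021,0.003,0.002,10]
    - [40,-11,-10,-0.021,0.003,0.002,10]
    - [40,-11,-10,-0.021,0.003,0.002,10]

```text
clock: 14.25
tool_pos: [0.571, -0.0592, 0.1694]
orientation: [[-0.002, 0.227, -0.974], [0.001, -0.974, -0.227], [-1.0, -0.001, 0.002]]
contact_force: [-1.0, -0.2, -0.5]
finger_gap: 0.0162
```

Run:
```python
from h import *
c,im,d=shot('wrist','w10'); shot('scene','s10');shot('side','sd10')
inc([.5712,-.0592,.13],-76.83)
z=load('sd10')[1];cv2.imwrite('pics/sd10c.png',cv2.resize(cv2.cvtColor(z[130:280,180:360],cv2.COLOR_RGB2BGR),None,fx=4,fy=4))
```

```text
inc [40.8 -0.1  0.4] [-0.001 -0.     0.   ] gap 16.0 t 14.4 f [-0.3 -0.4 -1.9]
```

View pics/w10.png

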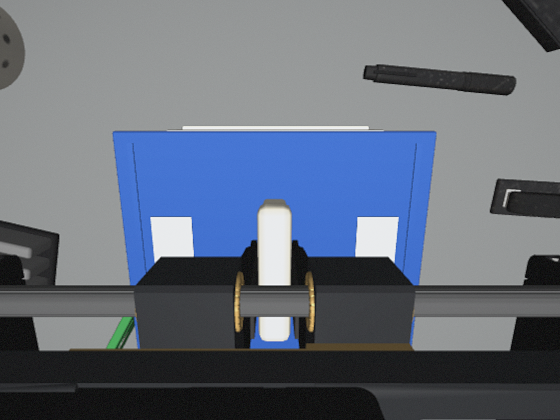

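View pics/sd10c.png

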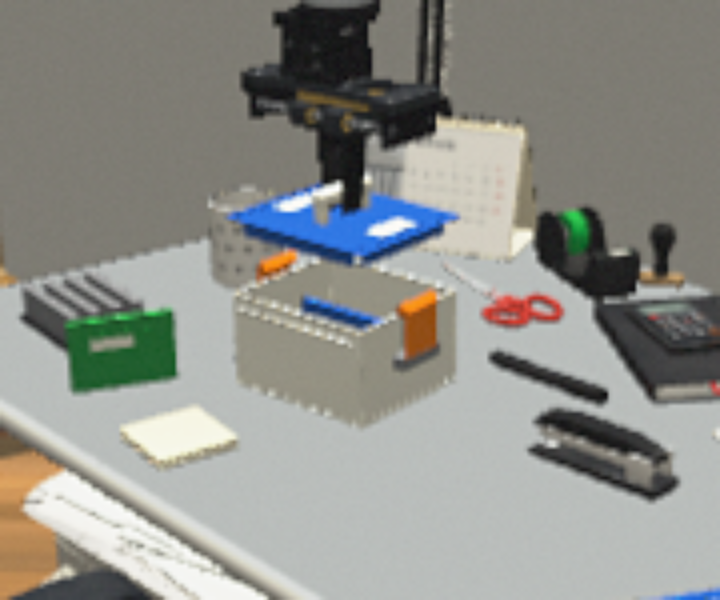

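The lid sits centred and square over the tub (lid edges at 113/435, tub back rim at 183–368, both centred at about 275). Lowering until it meets the clip noses.

Request:
carry_out:
  increments:
    - [15,0,0,0,0,0,10]
    - [32,0,0,0,0,0,10]
    - [43,0,0,0,0,0,10]
    - [49,0,0,0,0,0,10]
    - [53,0,0,0,0,0,10]
    - [55,0,0,0,0,0,10]
    - [56,0,0,0,0,0,10]
    - [57,0,0,0,0,0,10]

```text
clock: 15.2
tool_pos: [0.5718, -0.0593, 0.1141]
orientation: [[0.001, 0.227, -0.974], [0.0, -0.974, -0.227], [-1.0, 0.0, -0.001]]
contact_force: [0.8, -1.6, -0.9]
finger_gap: 0.0158
```

Request:
carry_out:
  increments:
    - [1,0,0,0,0,0,10]
    - [1.5,0,0,0,0,0,10]
    - [2,0,0,0,0,0,10]

```text
clock: 15.5
tool_pos: [0.5719, -0.0593, 0.1122]
orientation: [[0.001, 0.227, -0.974], [-0.0, -0.974, -0.227], [-1.0, 0.0, -0.001]]
contact_force: [-0.4, -0.9, -0.6]
finger_gap: 0.0157
```

Request:
carry_out:
  increments:
    - [0.5,0,0,0,0,0,10]
    - [1,0,0,0,0,0,10]
    - [1.5,0,0,0,0,0,10]

```text
clock: 15.8
tool_pos: [0.5722, -0.0594, 0.1113]
orientation: [[0.002, 0.227, -0.974], [-0.0, -0.974, -0.227], [-1.0, 0.001, -0.002]]
contact_force: [-1.6, -1.3, 9.5]
finger_gap: 0.0159
```

Run:
```python
from h import *
c,im,d=shot('side','sd11')
inc([.5712,-.0592,.111],-76.83)
z=im;cv2.imwrite('pics/sd11c.png',cv2.resize(cv2.cvtColor(z[160:260,220:320],cv2.COLOR_RGB2BGR),None,fx=6,fy=6))
```

```text
inc [ 0.3 -0.5  0.9] [-0.001 -0.002 -0.001] gap 15.6 t 15.85 f [-2.2 -0.3  7.5]
```

View pics/sd11c.png

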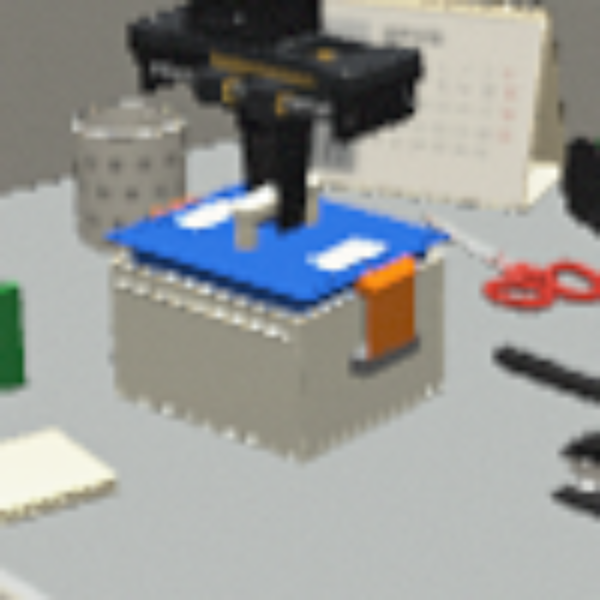

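Contact came at TCP z = 0.111 with about 8 N, as predicted, and the lid now rests level on both noses. Releasing.

Request:
carry_out:
  increments:
    - [-0.5,0,0,0,0,0,18]
    - [-0.5,0,0,0,0,0,24]
    - [-0.5,0,0,0,0,0,30]
    - [-0.5,0,0,0,0,0,34]
    - [-10,0,0,0,0,0,34]
    - [-30,0,0,0,0,0,34]
    - [-55,0,0,0,0,0,30]
    - [-70,0,0,0,0,0,10]

```text
clock: 16.65
tool_pos: [0.5725, -0.0594, 0.1836]
orientation: [[0.004, 0.227, -0.974], [-0.001, -0.974, -0.227], [-1.0, 0.002, -0.004]]
contact_force: [-0.2, 0.4, 0.5]
finger_gap: 0.0266
```

```bash
cat > m.py <<'E'
from h import *
import sys
def lidpose(f):
    c,im,d=load(f); P=pts(c,d)
    hsv=cv2.cvtColor(im,cv2.COLOR_RGB2HSV)
    w=((hsv[...,1]<60)&(hsv[...,2]>190)).astype(np.uint8)
    n,l,s,ce=cv2.connectedComponentsWithStats(w)
    for i in range(1,n):
        if s[i,4]>60:
            z=np.median(P[l==i][:,2])
            if .08<z<.15: 
                zz=z; print(ce[i].round(1),s[i,4],'z',z.round(4),ray(c,*ce[i],zz).round(4))
E
python3 - <<'E'
from m import *
shot('wrist','w12'); lidpose('w12'); shot('side','sd12')
inc([.5717,-.0586,.17],-76.83)
z=load('sd12')[1];cv2.imwrite('pics/sd12c.png',cv2.resize(cv2.cvtColor(z[160:260,220:320],cv2.COLOR_RGB2BGR),None,fx=6,fy=6))
E
```

```text
[273.7 230.5] 2032 z 0.135 [ 0.575  -0.0582  0.135 ]
[200.1 221.2] 1687 z 0.1061 [ 0.5608 -0.0039  0.1061]
[346.7 221.3] 1681 z 0.1056 [ 0.5861 -0.1129  0.1056]
inc [13.8 -1.2  1. ] [-0.001 -0.006 -0.003] gap 19.0 t 16.75 f [-0.7 -0.6 -0.2]
```

View pics/w12.png

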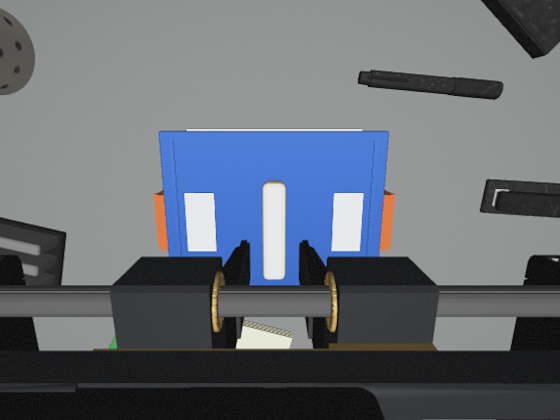

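View pics/sd12c.png

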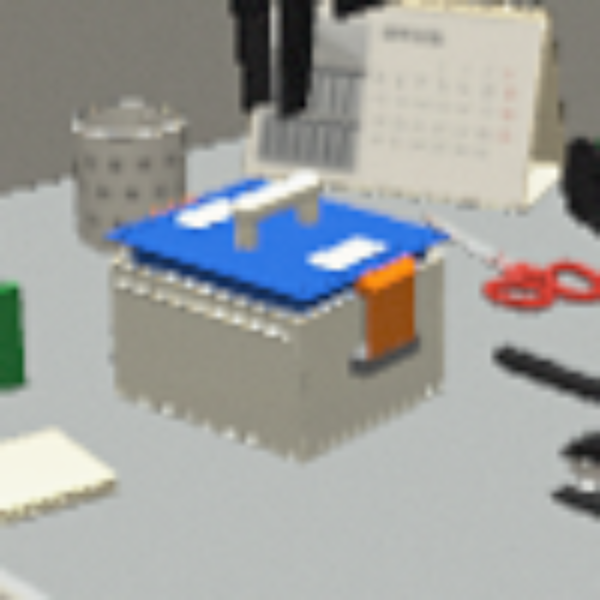

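The lid rests level, with both patches at z = 0.106 and centres at (0.561, -0.004) and (0.586, -0.113), 103.1° against the tub's 103.2°. I press the +y end first with closed fingers.

Run:
```python
from m import *
inc([.5606,-.004,.125],-76.83)
```

```text
inc [ 58.7 -57.1  -0.3] [-0.001 -0.006 -0.003] gap 19.0 t 16.75 f [-0.7 -0.6 -0.2]
```

Request:
carry_out:
  increments:
    - [0,-20,0,0,-0.006,-0.003,0]
    - [0,-50,0,0,-0.006,-0.003,0]
    - [0,-57,0,0,-0.006,-0.003,0]
    - [20,-57,0,0,-0.006,-0.003,0]
    - [40,-57,0,0,-0.006,-0.003,0]
    - [59,-57,0,0,-0.006,-0.003,0]
    - [64,-57,0,0,-0.006,-0.003,0]
    - [64,-57,0,0,-0.006,-0.003,0]

```text
clock: 17.55
tool_pos: [0.5601, -0.0044, 0.1189]
orientation: [[-0.002, 0.227, -0.974], [0.0, -0.974, -0.227], [-1.0, -0.001, 0.002]]
contact_force: [0.2, -0.6, 0.1]
finger_gap: -0.0001
```

Run:
```python
from m import *
print(ctrl.get_obs()['tool_pos'])
inc([.5606,-.004,.106],-76.83)
```

```text
[ 0.56012239 -0.00436009  0.11892449]
inc [12.9 -0.2 -0.6] [-0.001  0.002  0.001] gap -0.1 t 17.55 f [ 0.2 -0.6  0.1]
```

Request:
carry_out:
  increments:
    - [6,0,0,0,0,0,0]
    - [11,0,0,0,0,0,0]
    - [13,0,0,0,0,0,0]
    - [15,0,0,0,0,0,0]
    - [16.5,0,0,0,0,0,0]
    - [18,0,0,0,0,0,0]

```text
clock: 18.15
tool_pos: [0.5611, -0.0047, 0.1023]
orientation: [[0.001, 0.227, -0.974], [-0.0, -0.974, -0.227], [-1.0, 0.001, -0.001]]
contact_force: [-0.1, -0.2, -0.9]
finger_gap: 0.0003
```

Request:
carry_out:
  increments:
    - [1.5,0,0,0,0,0,0]
    - [3,0,0,0,0,0,0]

```text
clock: 18.35
tool_pos: [0.5612, -0.0047, 0.0994]
orientation: [[0.002, 0.227, -0.974], [-0.0, -0.974, -0.227], [-1.0, 0.001, -0.002]]
contact_force: [-0.5, -0.7, 0.1]
finger_gap: 0.0006
```

No force yet, though I expected contact at 0.106. I'll look before going on.

Run:
```python
from m import *
shot('side','sd13');shot('scene','s13');shot('wrist','w13'); lidpose('w13')
z=load('sd13')[1];a=cv2.resize(cv2.cvtColor(z[160:260,220:320],cv2.COLOR_RGB2BGR),None,fx=4,fy=4)
z=load('s13')[1];b=cv2.resize(cv2.cvtColor(z[180:280,195:295],cv2.COLOR_RGB2BGR),None,fx=4,fy=4)
cv2.imwrite('pics/c13.png',np.hstack([a,b]))
```

```text
[394.  248.5] 2304 z 0.1285 [ 0.5908 -0.0516  0.1285]
[272.1 233.1] 1076 z 0.0959 [5.754e-01 3.000e-04 9.590e-02]
[486.  253.6] 2660 z 0.103 [ 0.5922 -0.1109  0.103 ]
[389.9 332.9] 751 z 0.1288 [ 0.5503 -0.0628  0.1288]
```

View pics/c13.png

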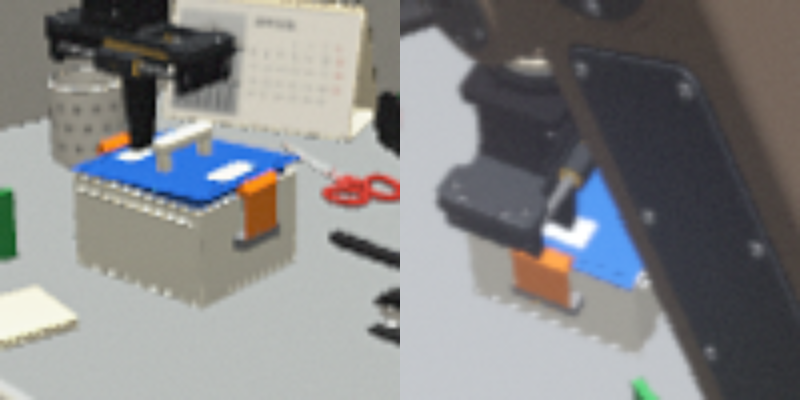

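View pics/w13.png

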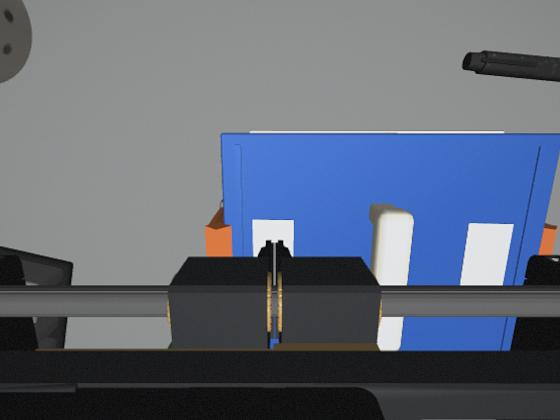

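The +y end has snapped already: its patch is at z = 0.096, the clip stands over the edge at (218,238), and the -y end is still high at 0.103. I press a little to confirm it is home, then do the other end.

Request:
carry_out:
  increments:
    - [2,0,0,0,0,0,0]
    - [4,0,0,0,0,0,0]
    - [4.5,0,0,0,0,0,0]
    - [5,0,0,0,0,0,0]

```text
clock: 18.9
tool_pos: [0.5612, -0.0046, 0.0964]
orientation: [[0.003, 0.228, -0.974], [-0.0, -0.974, -0.228], [-1.0, 0.001, -0.002]]
contact_force: [-10.8, 0.8, 35.6]
finger_gap: 0.0006
```

Request:
carry_out:
  increments:
    - [-10,0,0,0,0,0,0]
    - [-30,0,0,0,0,0,0]
    - [-55,0,0,0,0,0,0]
    - [-70,20,0,0,0,0,0]
    - [-70,60,0,0,0,0,0]
    - [-70,100,0,0,0,0,0]
    - [-70,112,0,0,0,0,0]
    - [-70,112,0,0,0,0,0]

```text
clock: 19.7
tool_pos: [0.5864, -0.115, 0.1661]
orientation: [[0.002, 0.225, -0.974], [-0.0, -0.974, -0.225], [-1.0, 0.001, -0.002]]
contact_force: [-1.2, 0.4, -0.1]
finger_gap: 0.0006
```

Run:
```python
from m import *
shot('wrist','w14'); lidpose('w14')
print(ctrl.get_obs()['tool_pos'])
inc([.586,-.1130,.110],-76.83)
```

```text
[180.9 224.9] 1672 z 0.1285 [ 0.5824 -0.0541  0.1285]
[120.3 224.6] 1725 z 0.096 [ 0.5612 -0.0032  0.096 ]
[270.1 220. ] 1444 z 0.1029 [ 0.5916 -0.1104  0.1029]
[ 0.58613149 -0.1136667   0.16608291]
inc [56.1 -0.7  0.1] [-0.002 -0.002 -0.   ] gap 0.4 t 19.75 f [-0.4  0.  -0.2]
```

View pics/w14.png

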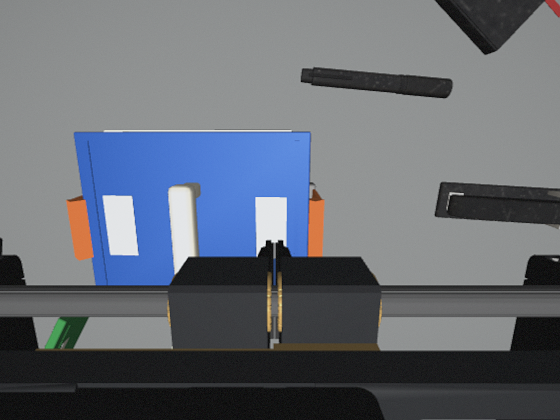

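The +y end is down under its clip (patch z = 0.096) after a 36 N press, and the -y patch is at (271,222). Now pressing that end.

Request:
carry_out:
  increments:
    - [30,-1,0,0,0,0,0]
    - [52,-1,0,0,0,0,0]
    - [60,-1,0,0,0,0,0]
    - [63,-1,0,0,0,0,0]
    - [65,-1,0,0,0,0,0]
    - [67,-1,0,0,0,0,0]
    - [68.5,-1,0,0,0,0,0]
    - [69,-1,0,0,0,0,0]

```text
clock: 20.55
tool_pos: [0.5863, -0.1123, 0.0978]
orientation: [[0.003, 0.227, -0.974], [-0.0, -0.974, -0.227], [-1.0, 0.001, -0.003]]
contact_force: [-0.2, -0.8, 0.5]
finger_gap: 0.0005
```

Request:
carry_out:
  increments:
    - [0.5,0,0,0,0,0,0]
    - [1,0,0,0,0,0,0]

```text
clock: 20.75
tool_pos: [0.5865, -0.1122, 0.0971]
orientation: [[0.003, 0.227, -0.974], [-0.001, -0.974, -0.227], [-1.0, 0.001, -0.003]]
contact_force: [0.0, 0.5, -0.6]
finger_gap: 0.0002
```

Request:
carry_out:
  increments:
    - [1.5,0,0,0,0,0,0]
    - [2,0,0,0,0,0,0]
    - [2.5,0,0,0,0,0,0]

```text
clock: 21.05
tool_pos: [0.5866, -0.1121, 0.0953]
orientation: [[0.004, 0.227, -0.974], [-0.001, -0.974, -0.227], [-1.0, 0.001, -0.003]]
contact_force: [-3.4, 2.2, 13.7]
finger_gap: 0.0004
```

Request:
carry_out:
  increments:
    - [-10,0,0,0,0,0,0]
    - [-40,0,0,0,0,0,0]
    - [-80,0,0,0,0,0,0]
    - [-120,-30,0,0,0,0,0]
    - [-140,-56,0,0,0,0,0]
    - [-140,-56,0,0,0,0,0]
    - [-140,-56,0,0,0,0,0]

```text
clock: 21.75
tool_pos: [0.5734, -0.0574, 0.2355]
orientation: [[0.004, 0.228, -0.974], [-0.001, -0.974, -0.228], [-1.0, 0.002, -0.004]]
contact_force: [0.1, -0.4, -0.7]
finger_gap: 0.0005
```

Run:
```python
from m import *
shot('wrist','w15'); lidpose('w15')
shot('side','sd15');z=load('sd15')[1];a=cv2.resize(cv2.cvtColor(z[130:280,200:400],cv2.COLOR_RGB2BGR),None,fx=4,fy=4)
cv2.imwrite('pics/c15.png',a)
```

```text
[ 5.3 51.6] 149 z 0.0898 [0.6511 0.1991 0.0898]
[275.  206.2] 1157 z 0.1237 [ 0.5785 -0.0567  0.1237]
[215.8 203.9] 1104 z 0.0946 [ 0.5615 -0.0033  0.0946]
[334.  203.9] 1102 z 0.0945 [ 0.587  -0.1122  0.0945]
```

View pics/w15.png

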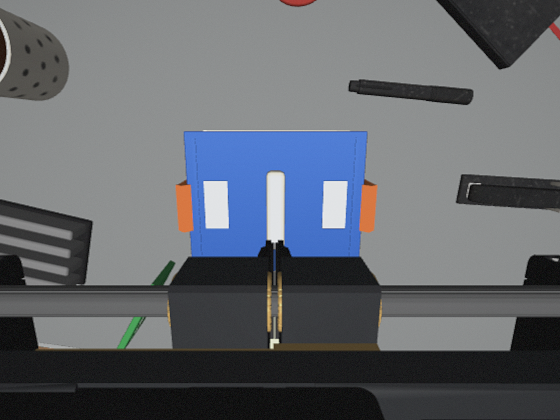

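View pics/c15.png

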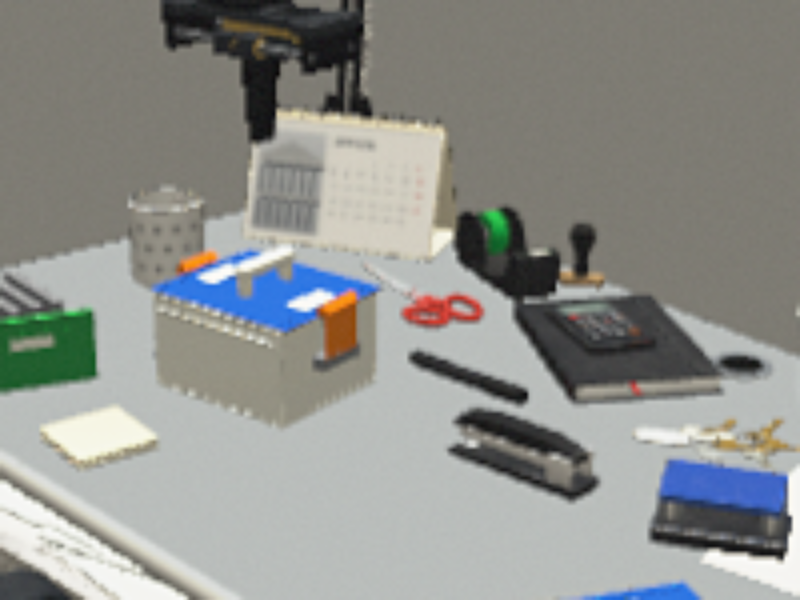

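Both patches are at z = 0.0945, level with home (0.095), and both clips overlap the lid ends. One last check of the clips and centring before handing in.

Run:
```python
from m import *
c,im,d=load('w15');P=pts(c,d)
R_,G,B=[im[...,i].astype(int) for i in range(3)]
u,v=np.meshgrid(np.arange(560),np.arange(420))
t=np.radians(13.17); ex=np.array([np.cos(t),np.sin(t)]); ey=np.array([-np.sin(t),np.cos(t)])
C=np.array([.5717,-.0586])
for lo,hi in((170,196),(358,380)):
    us=[]
    for r in range(195,222):
        k=np.where((R_[r]>G[r]+50)&(B[r]<G[r])&(u[r]>lo)&(u[r]<hi))[0]
        us.append([(ray(c,k.min()-.5,r,.1065)[:2]-C)@ey,(ray(c,k.max()+.5,r,.1065)[:2]-C)@ey])
    print('clip y extent mm',(np.median(us,0)*1000).round(1))
a,b=np.array([.5615,-.0033]),np.array([.587,-.1122]); m=(a+b)/2
print('lid offset mm',((m-C)@ex*1000).round(1),((m-C)@ey*1000).round(1),'ang',np.degrees(np.arctan2(*(a-b)[::-1])))
hs=(B>R_+80)&(u>180)&(u<370)&(v>140)&(v<180)
vv=170; k=np.where(hs[vv])[0]; print('lid y ends',[((ray(c,q,vv,.095)[:2]-C)@ey*1000).round(1) for q in(k.min()-.5,k.max()+.5)])
o=ctrl.get_obs();print(o['clock'],o['contact_force'].round(1))
```

```text
clip y extent mm [89.9 76.8]
clip y extent mm [-77.8 -91.2]
lid offset mm 2.7 0.2 ang 103.1789210360494
lid y ends [np.float64(82.7), np.float64(-82.3)]
21.85 [-0.4  0.4 -0.8]
```

```bash
python3 -c "
from workcell import ctrl
print(ctrl.sign_off())"
```

```text
the job is handed in; nothing more can be done
None
```

The drive is in the tub and the lid is clipped down at both ends. I handed the job in at about 22 s of the 69 s allowed, and hand-in gives no verdict.

- **Drive:** I lifted it out of the holder, lowered it until it met the tub floor, and let go. It was left standing on its long edge near the middle of the tub. I could not see it once the lid was on.
- **Lid:** I took the leftmost lid by its handle, laid it on the two clip noses, and pressed each end with closed fingers. Both ends had already snapped by the time I read the force. I then pressed each one a little further to confirm, to 36 N at the +y end and 14 N at the -y end.

Last checks, from the wrist camera:

| Check | Measured | Limit |
|---|---|---|
| Height of both press patches | 94.5 mm | under 98.5 mm |
| Lid angle to tub | within 0.01° | 0.05 rad (2.9°) |
| Lid offset, tub y | 0.2 mm | 6 mm |
| Lid offset, tub x | 2.7 mm | 6 mm |
| Clip inner faces from centre | 77 and 78 mm (79 mm at rest) | sprung back to under 2 mm |

- **One disagreement:** the 2.7 mm offset in x is more than the lip's 2 mm play. It is measured against the tub position found before the lid went on. The extra is about the size of the camera error, or the tub may have shifted slightly. I did not measure the tub again.
- **Surroundings:** the gripper was clear of everything and read near-zero force at hand-in. The stapler, mug, notes and marker looked undisturbed in the pictures, though I did not measure them.

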